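# Put the colour-sleeved sockets away and shut the tool-chest drawer

## Robot

A 6-joint arm with a two-finger parallel gripper is mounted at the origin on a cart in front of the work surface, level with it; the furniture and walls round the work are solid. World frame = base frame: x ahead of the robot, y to its left, z up, the work surface at z = 0. Lengths are in mm, angles in rad, forces in N, time in s.
With the tool pointing down it reaches from about 325 to 750 mm from the base axis. Payload 7.6 kg.
Tool frame: the origin (TCP) lies midway between the tips of the shut fingers; the grasp point (between the pads) lies 19 mm behind it; z points along the fingers, y is the line along which they close (so a half turn about z gives the same grasp; the last joint's range is limited). The gripper opens to 85 mm and grips with 20 to 120 N. Pads are 22 mm wide; open, the fingers measure 114 mm over their backs; the gripper's body (76 mm by 85 mm) begins 54 mm behind the grasp point. The pads swing forward as they close: fully open they stand 13 mm farther back than shut.
Start: joints at [1.091, 0.052, 1.401, -0, 1.689, -0.07], TCP at [209.161, 481.56, 202.523] pointing down, gripper open.
Joint ranges: [-2.9, 2.9], [-0.91, 2.17], [0.12, 2.37], [-1.06, 4.2], [0.26, 2.73], [-2.93, 2.93]. Speed limits (rad/s): [2.57, 2.57, 3.01, 3.14, 3.14, 3.14].

## Interface

Orientations are given as a unit quaternion [w, x, y, z].
In Python, from rig import observe, snapshot, sign_off, recognise, silhouettes gives the robot as it stands.
- The arm moves only by the tool servo_tool, never from a script. Its argument "plan" is a list of rows, each a list of 5 numbers: the shift along the tool's x, y, z in mm, then the turn about the tool's z in rad, then the opening, from 0 (shut) to 1 (fully open). A call has 1 to 20 rows; each row is the pose to reach, as a shift and turn from the pose commanded when the call began, along the tool's axes at that moment; what a row does not reach only later rows make up. A row lasts 1/8 s, in which the tool goes at most 62.5 mm and 10.7 degrees, less where a joint would pass 70% of its speed; a pose out of reach is approached as far as the arm can. A call with a gripper value outside its range is refused whole. The fingers move at their own pace and stop on an object; the grip force is fixed at half the most. Time passes only in rows, so rows that repeat a pose let the fingers close. It gives the time, the measured TCP pose, the force, the opening and the grip force at its end, in the units of the state.
- observe(): the state, without advancing time (a new reading comes with each control period).
- snapshot(name): name is "side" or "top"; returns a dict with "img" (480x640x3 uint8, blue, green, red), "range_z" (480x640 float32, mm along the optical axis (not along the pixel's ray), 0 where there is no reading), "intrinsics" (3x3 intrinsics, pixels), "xyz" and "rotation" of the camera in the world. Camera axes: x right, y down, z forward; pixel columns grow to the right and rows downward; lengths in mm; the calibration is good to about 2 mm. A picture is of the moment at which its call begins.
- sign_off(): hands the job in; it is judged then, once.
Trained networks look in a picture, given as the dict that the camera call returned (one of the last four; its "shot" number tells which), for a name from the list of things; names that differ only in an ending like _2 or _b are one class to them, and where a whole thing is asked for, a point or a joint stands for the part that bears it (a point fixed in the world has none). Each returns a list of dicts, best first, with "conf" (0 to 1); they miss things now and then, are a little off and sometimes report something else, mostly with a low value. They report only what shows in the picture. A call takes as long as a camera call.
- recognise(name, picture): "bbox" ([left, top, right, bottom] in pixels, round what is visible of it).
- silhouettes(name, picture): "region" (480x640 bool, what is visible of it) and "bbox" ([left, top, right, bottom] in pixels, round what is visible of it).
The state is a dict: "clock": time; "qpos": joint angles; "joint_velocities": joint speeds; "effort": joint torques, N m; "position": TCP position; "tool_rot": TCP orientation; "force": force on the tool from outside, world axes, zero at the start; "wrist_torque": the same for the moment, N m; "width": opening from 0.0 (shut) to 1.0 (fully open); "finger_force": force on a finger pad.
Only numpy, scipy, OpenCV 4.12 (cv2) and the standard library are available. Lean on these libraries where they do the work, as an engineer would, in place of code of your own. Each camera call takes 0.05 s, during which the arm holds its last target. There are 200 camera calls.

## Task

Put the three impact sockets back into the open drawer of the tool chest, each standing upright in the tray of its own sleeve colour. Then push the drawer fully home so that its catch holds it, without slamming it. Leave the pliers, the red box and the white oil filter where they are.

Things in the scene. Friction and masses are not known exactly. Their poses are not given: they have to be found in the camera images.
- chest: grey three-drawer tool chest on the counter, fixed, 165 deep, 206 wide, 238 high (mm), with a carton on top (to 290). Origin: centre of its underside; x points from the drawer fronts to the back, y left, z up. Carcass front at x = -82.5; the full-width pulls of shut drawers stand out to x = -98.5. The lowest drawer is open; the two above are shut and do not move
- drawer (a joint): opening of the lowest drawer in m: 0 = fully home, 0.12 = fully open; it slides out along the chest's -x. A sprung roller catch resists with about 5 N from about 13 mm before home; once past its peak (about 6 mm before home) it draws the drawer home and holds it
- drawer_pull (a point): middle of the front face of the open drawer's aluminium pull, a strip 192 wide and 16 high along the upper edge of the drawer front (the top of the drawer front is 10 above this point); it moves with the drawer, axes as the chest
- tray_blue (a point): centre of the inner floor of the blue plastic tray, back row of the open drawer, axes as chest. 46 (chest x) by 54 (y) mm inside; walls 2 thick, 11 high, the drawer's sides no higher. Trays are 61 apart. When open, it is only 25 to 31 in front of the carcass and 9 to 15 in front of the pulls of the drawers above. A bearing and a plug (to 23 high) lie before the trays
- tray_yellow (a point): centre of the inner floor of the yellow plastic tray, back row of the open drawer, axes as chest. 46 (chest x) by 54 (y) mm inside; walls 2 thick, 11 high, the drawer's sides no higher. Trays are 61 apart. When open, it is only 25 to 31 in front of the carcass and 9 to 15 in front of the pulls of the drawers above. A bearing and a plug (to 23 high) lie before the trays
- tray_red (a point): centre of the inner floor of the red plastic tray, back row of the open drawer, axes as chest. 46 (chest x) by 54 (y) mm inside; walls 2 thick, 11 high, the drawer's sides no higher. Trays are 61 apart. When open, it is only 25 to 31 in front of the carcass and 9 to 15 in front of the pulls of the drawers above. A bearing and a plug (to 23 high) lie before the trays
- socket_blue: deep impact socket in a blue plastic sleeve with steel ends, a cylinder 32 in diameter and 56 high, standing upright on the counter, 0.14 kg. Origin: centre of its underside; z is its axis, up
- socket_yellow: deep impact socket in a yellow plastic sleeve with steel ends, a cylinder 32 in diameter and 56 high, standing upright on the counter, 0.14 kg. Origin: centre of its underside; z is its axis, up
- socket_red: deep impact socket in a red plastic sleeve with steel ends, a cylinder 32 in diameter and 56 high, standing upright on the counter, 0.14 kg. Origin: centre of its underside; z is its axis, up
- pliers: red-handled pliers lying on the counter, 168x57x13 mm, origin at the centre of the underside; a bystander
- red_box: small red cardboard part box on the counter, 102x56x41 mm, origin at the centre of the underside; a bystander
- white_filter: white oil filter standing on the counter, 75 in diameter, 87 high (mm), origin at the centre of the underside; a bystander

How it is judged (in metres and radians):
At the end, for the whole second after the job is handed in: each socket stands upright (within 7 degrees) and at rest in the tray of its own colour, its underside within 18 mm of the centre of the tray floor, and the lowest drawer is home (open less than 3 mm) (distance between socket_blue and tray_blue below 0.018 m and angle between each of socket_blue, socket_yellow, socket_red's own z axis and vertical below 0.12 rad and linear speed of each of socket_blue, socket_yellow, socket_red below 0.02 m/s and distance between socket_yellow and tray_yellow below 0.018 m and distance between socket_red and tray_red below 0.018 m and value of joint drawer below 0.003 m); the robot touches nothing.
It fails at once if the pliers is moved by more than 30 mm (distance of pliers from where it was at the start of the episode above 0.03 m).
It fails at once if the red box is moved by more than 30 mm (distance of red_box from where it was at the start of the episode above 0.03 m).
It fails at once if the white filter is moved by more than 30 mm (distance of white_filter from where it was at the start of the episode above 0.03 m).
It fails at once if the drawer is slammed (moves inward faster than 0.6 m/s) (velocity of joint drawer below -0.6 m/s).
It also fails if it takes over 72 s, if anything falls off the work surface, if the arm or the gripper's body presses on something with over 40 N, if the wrist force passes 120 N, or if a joint passes its speed limit or range.

## Working session

There is one attempt and no reset: what is moved stays moved. The work goes in short steps, Python scripts to look and compute and a tool call to move; the robot and the scene stay as the last step left them, time stands still between calls to the robot, and variables do not carry over. Pictures are saved under pics/ and viewed, at most 10 in all, crops included, and the job is handed in when it is done.

Besides the shell and the picture viewer there is one more tool, called after "Emit:" as name(argument=value, ...), one argument or row to a line, values as JSON. servo_tool: Moves the arm, as the interface text tells. Its arguments: {"type":"object","properties":{"plan":{"type":"array"}},"required":["plan"]}

```bash
mkdir -p pics; cat > h.py <<'E'
import numpy as np, cv2
from rig import observe, snapshot, sign_off, recognise, silhouettes
def cloud(s):
    K=np.array(s["intrinsics"]);z=s["range_z"].astype(float)
    v,u=np.mgrid[:480,:640]
    p=np.dstack([(u-K[0,2])/K[0,0]*z,(v-K[1,2])/K[1,1]*z,z])
    P=p@rot(s).T+np.array(s["xyz"]); P[z==0]=np.nan
    return P
def rot(s):
    r=np.array(s["rotation"],float)
    if r.size==4:
        from scipy.spatial.transform import Rotation as R
        return R.from_quat([r[1],r[2],r[3],r[0]]).as_matrix()
    return r.reshape(3,3)
E
python3 - <<'E'
from h import *
np.set_printoptions(precision=1,suppress=True)
print(observe())
for n in ["side","top"]:
    s=snapshot(n); cv2.imwrite(f"pics/{n}0.png",s["img"]); P=cloud(s); print(n,s["xyz"],rot(s)[:,2])
    for o in ["socket_blue","socket_yellow","socket_red","tray_blue","tray_yellow","tray_red","drawer","drawer_pull","chest","pliers","red_box","white_filter"]:
        for d in silhouettes(o,s)[:2]:
            q=P[d["region"]]; q=q[~np.isnan(q[:,0])]
            if len(q): print(o,round(d["conf"],2),d["bbox"],len(q),"lo",np.percentile(q,3,axis=0),"med",np.median(q,axis=0),"hi",np.percentile(q,97,axis=0))
E
```

```text
{'clock': 0.0, 'qpos': array([ 1.1,  0.1,  1.4, -0. ,  1.7, -0.1]), 'joint_velocities': array([ 0., -0., -0., -0., -0., -0.]), 'effort': array([ -0. , -38.2, -36. ,  -0. ,   0. ,   0. ]), 'position': array([209. , 481.2, 201.7]), 'tool_rot': array([-0. ,  0.2,  1. , -0. ]), 'force': array([ 0.3,  0.2, -0.1]), 'wrist_torque': array([ 0., -0.,  0.]), 'finger_force': 0.0, 'width': 0.9974256064649303}
side [1489.9  615.4  955.1] [-0.7 -0.5 -0.6]
socket_blue 0.66 [263.4, 186.0, 275.6, 204.7] 198 lo [ 453.9 -319.     8.6] med [ 473.4 -303.2   40.1] hi [ 482.5 -293.7   59.4]
socket_yellow 0.62 [301.5, 184.9, 311.6, 209.6] 209 lo [ 412.6 -223.3    4. ] med [ 428.  -208.7   38.7] hi [ 437.5 -199.1   60.1]
socket_red 0.54 [322.9, 205.1, 334.1, 228.9] 232 lo [ 440.1 -124.6    5.6] med [ 459.5 -107.9   39.6] hi [467.9 -98.2  59.9]
tray_blue 0.79 [450.2, 241.5, 461.9, 284.2] 259 lo [426.2 242.3  11.4] med [438.4 252.5  39.5] hi [486.1 263.5  78. ]
tray_yellow 0.68 [453.2, 245.1, 461.8, 280.0] 227 lo [427.1 242.3  13.5] med [438.2 251.9  43.7] hi [470.  261.2  78.3]
tray_yellow 0.65 [299.1, 187.9,
[... 2131 characters left out ...]
0] 320 lo [ 405.1 -233.1    7.6] med [ 411.2 -219.2   48. ] hi [ 429.3 -205.    56.7]
drawer_pull 0.61 [159.7, 211.2, 262.4, 274.5] 4751 lo [431.4  71.6   9.7] med [521.9 169.   19.6] hi [608.4 261.2  75.7]
chest 0.71 [157.5, 105.5, 276.7, 274.8] 14475 lo [437.2  77.6   9.7] med [569.9 158.2 140.1] hi [716.6 272.5 237.4]
pliers 0.82 [287.5, 322.3, 369.0, 356.0] 1110 lo [ 332.7 -207.8   -2.6] med [ 363.3 -139.7    8.8] hi [388.  -55.8  13.1]
red_box 0.79 [372.3, 219.6, 423.4, 262.7] 1309 lo [ 589.  -281.9    1.5] med [ 612.1 -234.4   37.3] hi [ 653.8 -185.7   41.7]
white_filter 0.7 [465.6, 250.8, 511.2, 302.5] 1585 lo [ 530.3 -465.6    4.3] med [ 546.3 -430.2   75.1] hi [ 595.6 -398.7   86.8]
```

```bash
python3 - <<'E'
import cv2,numpy as np
t=cv2.imread("pics/top0.png");s=cv2.imread("pics/side0.png")
a=cv2.resize(t[90:370,130:530],(800,560));cv2.imwrite("pics/t_c.png",a)
b=cv2.resize(s[180:370,190:470],(800,543));cv2.imwrite("pics/s_c.png",b)
E
```

```text
(no output)
```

View pics/t_c.png

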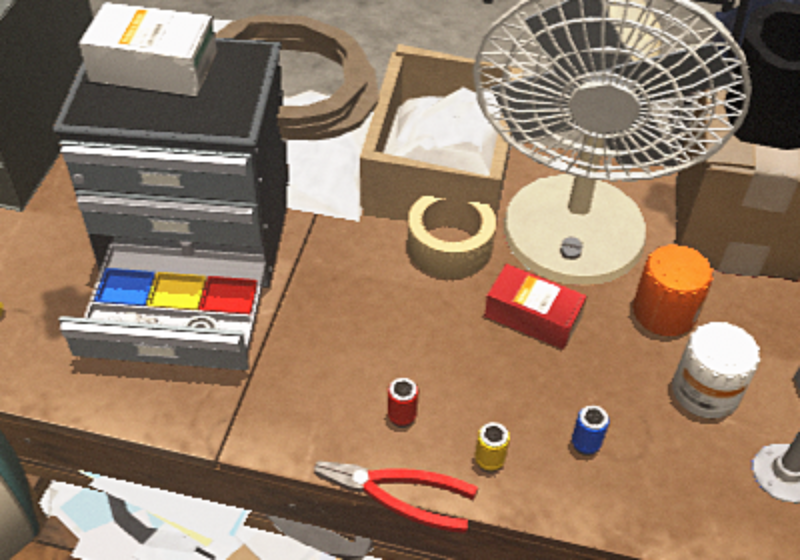

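View pics/s_c.png

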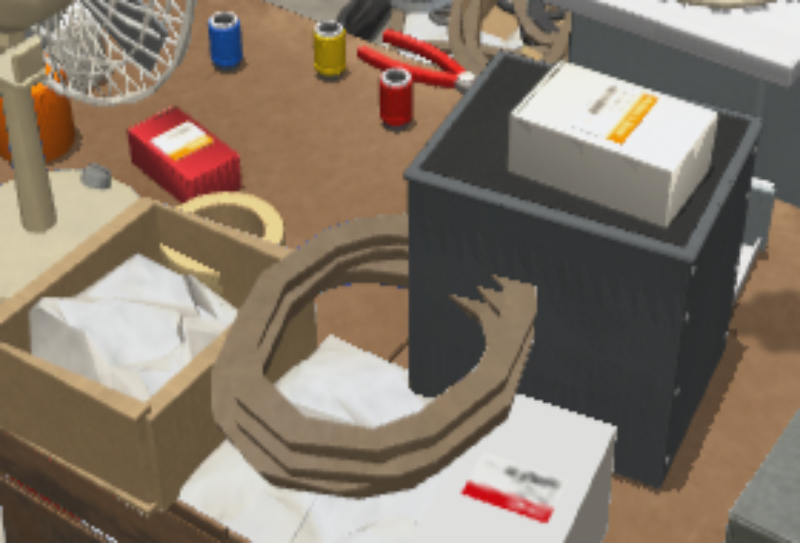

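```bash
cat > m.py <<'E'
from h import *
from scipy.optimize import least_squares
np.set_printoptions(precision=1,suppress=True)
R=16
for n in ["top","side"]:
    s=snapshot(n);P=cloud(s);hsv=cv2.cvtColor(s["img"],cv2.COLOR_BGR2HSV);H,S,V=cv2.split(hsv)
    col={"blue":(H>100)&(H<130),"yellow":(H>20)&(H<35),"red":(H<8)|(H>172)}
    for c,g in {"blue":(465,-314),"yellow":(420,-219),"red":(450,-119)}.items():
        m=(np.hypot(P[...,0]-g[0],P[...,1]-g[1])<32)&(P[...,2]>8)&(P[...,2]<50)
        q=P[m]; f=lambda p:np.hypot(q[:,0]-p[0],q[:,1]-p[1])-R
        r=least_squares(f,g,loss="soft_l1")
        m2=(np.hypot(P[...,0]-g[0],P[...,1]-g[1])<32)&(P[...,2]>52); t=P[m2]
        print(n,"socket",c,len(q),r.x,"rms",np.std(r.fun),"top med z",np.median(t[:,2]),"mid",(t.min(0)+t.max(0))/2)
    if n=="top":
        z=P[...,2];x=P[...,0];y=P[...,1]
        # pull: top edge of drawer front
        for nm,m in {"pullfront":(x<445)&(x>420)&(z>55)&(z<90)&(y>55)&(y<280)}.items():
            q=P[m]; print(nm,len(q),q.min(0),q.max(0)); 
            a=np.polyfit(q[:,1],q[:,0],1);print("slope",a)
        box=(x>440)&(x<620)&(y>60)&(y<280)&(z<60)&(S>150)
        for c in col:
            m=box&col[c];m=cv2.morphologyEx(m.astype(np.uint8),cv2.MORPH_OPEN,np.ones((3,3)))>0
            q=P[m];print("tray",c,len(q),np.percentile(q,1,axis=0),np.percentile(q,99,axis=0),"cen",cv2.minAreaRect(q[:,:2].astype(np.float32)),"floor",q[q[:,2]<np.percentile(q[:,2],40)].mean(0))
        np.save("P.npy",P)
        # carcass column profile through middle of chest
        for row in range(100,285,3):
            print(row,P[row,210],s["img"][row,210],end=" | ")
E
python3 m.py
```

```text
top socket blue 175 [ 467.5 -314.6] rms 0.946834953096087 top med z 54.38323037809835 mid [ 465.3 -314.5   55.2]
top socket yellow 166 [ 421.7 -219. ] rms 0.9330670259952926 top med z 54.20789869700877 mid [ 418.9 -218.9   55.9]
top socket red 166 [ 452.4 -117.2] rms 1.0021706811566737 top med z 54.578811108945615 mid [ 451.  -117.3   55.3]
pullfront 560 [421.2  96.   56.2] [444.9 256.8  78.9]
slope [ -0.1 455.3]
tray blue 305 [504.6 202.7   9.6] [555.1 261.7  27.1] cen ((530.77880859375, 231.6920166015625), (51.86125564575195, 57.94529342651367), 9.375144004821777) floor [536.9 239.1  12.1]
tray yellow 326 [513.9 142.5   9.8] [565.9 200.8  27.5] cen ((540.1882934570312, 173.93988037109375), (53.233055114746094, 63.03523635864258), 7.618005752563477) floor [547.1 175.9  12.2]
tray red 426 [522.8  82.3  10.1] [576.9 142.8  27. ] cen ((548.2882690429688, 113.83204650878906), (53.85356903076172, 61.634159088134766), 7.909745216369629) floor [555.9 115.5  12.7]
100 [687.3 207.3 286.7] [248 251 252] | 103 [681.  205.3 284. ] [194 216 229] | 106 [668.1 199.7 286.6] [253 254 254] | 109 [657
[... 1937 characters left out ...]
255] | 259 [438.9 144.3  70.7] [65 71 76] | 262 [439.3 146.4  58.9] [93 97 99] | 265 [448.1 154.   34.2] [117 136 146] | 268 [446.4 154.9  25. ] [92 92 98] | 271 [447.7 157.7  11. ] [77 87 95] | 274 [448.7 160.4  -2.7] [ 65  86 114] | 277 [441.2 157.4  -3. ] [ 63  80 108] | 280 [431.3 152.9   0.6] [111 148 196] | 283 [428.1 152.8  -6.5] [ 90 129 175] | side socket blue 134 [ 464.4 -311.9] rms 2.522783343901582 top med z 56.92615069176088 mid [ 466.8 -308.7   58.6]
side socket yellow 127 [ 418.6 -216.6] rms 2.7249810838636015 top med z 56.60697354776545 mid [ 420.7 -214.1   56.7]
side socket red 143 [ 449.1 -114.5] rms 2.4905139529530187 top med z 57.066267551496935 mid [ 454.  -113.    57.1]
```

```bash
cat >> h.py <<'E'
from scipy.spatial.transform import Rotation as Ro
def tool():
    o=observe();q=o["tool_rot"];return np.array(o["position"],float),Ro.from_quat([q[1],q[2],q[3],q[0]]).as_matrix(),o
def goto(t,yaw=None):
    "shift in tool axes to world target t (mm); yaw = world angle wanted for tool x, rad"
    p,R,o=tool(); d=R.T@(np.array(t)-p); cur=np.arctan2(R[1,0],R[0,0])
    tr=0 if yaw is None else -((yaw-cur+np.pi)%(2*np.pi)-np.pi)
    return d.round(1),round(float(tr),3),"pos",p.round(1),"yaw",round(float(cur),3)
E
python3 - <<'E'
from h import *
np.set_printoptions(precision=2,suppress=True)
P=np.load("P.npy");x,y,z=P[...,0],P[...,1],P[...,2]
def front(lo,hi,xa,xb):
    # nearest points per y-bin
    m=(z>lo)&(z<hi)&(x>xa)&(x<xb)&(y>60)&(y<290)
    q=P[m]; a=np.array([-0.15,580.]); 
    r=q[:,0]-q[:,1]*a[0]; 
    sel=r<np.percentile(r,50)
    k=np.polyfit(q[sel,1],q[sel,0],1); return k,q[sel][:,1].min(),q[sel][:,1].max(),sel.sum()
for lo,hi in [(205,216),(131,146),(57,72)]:
    print(lo,front(lo,hi,400 if lo==57 else 520,480 if lo==57 else 600))
# profile in chest x of everything with yaw 0.147
c=np.array([np.cos(.147),np.sin(.147)]); X=x*c[0]+y*c[1]; Y=-x*c[1]+y*c[0]
m=(Y>0)&(Y<200)&(X>440)&(X<640)&(z>-5)&(z<245)
for zz in range(0,245,6):
    k=m&(z>=zz)&(z<zz+6); v=X[k]
    if len(v)>20: print(zz,len(v),np.percentile(v,[2,25,50,75]))
# pulls' y extents
for lo,hi in [(205,216),(131,146),(57,72)]:
    k=(z>lo)&(z<hi)&(X>430)&(X<585)&(Y>-20)&(Y<230);print(np.percentile(Y[k],[1,99]))
E
```

```text
205 (array([ -0.15, 581.34]), np.float64(79.8062809428163), np.float64(268.72924565906703), np.int64(220))
131 (array([ -0.15, 582.14]), np.float64(80.07708402558822), np.float64(269.4765451384487), np.int64(337))
57 (array([ -0.15, 460.3 ]), np.float64(62.12012818274755), np.float64(250.6345380756235), np.int64(198))
0 211 [440.46 447.55 457.78 466.66]
6 753 [466.43 553.51 601.25 614.84]
12 1501 [464.89 549.1  568.37 598.57]
18 824 [464.15 526.58 537.57 583.83]
24 455 [463.78 466.81 533.52 581.42]
30 199 [463.18 464.88 466.05 505.21]
36 163 [462.65 464.82 465.88 466.98]
42 82 [461.97 464.21 465.27 466.52]
54 45 [455.42 455.94 456.9  458.18]
60 146 [453.48 454.92 455.73 456.84]
66 199 [453.27 455.37 456.32 459.12]
72 529 [454.21 458.75 463.45 466.95]
78 51 [465.96 584.86 586.33 586.85]
84 152 [582.37 584.55 585.37 586.39]
90 143 [582.65 584.36 585.22 586.04]
96 146 [581.97 584.16 585.16 586.28]
102 163 [581.65 583.87 585.1  586.15]
108 138 [582.73 583.96 585.07 585.97]
114 153 [581.95 583.91 584.75 585.78]
126 45 [574.79 575.74 576.38 577.21]
132 159 [572.37 574.23 575.12 576.09]
138 211 [572.22 574.63 575.7  578.2 ]
144 523 [573.44 578.53 583.96 587.33]
150 62 [583.86 585.33 586.38 587.05]
156 159 [582.79 584.37 585.36 586.23]
162 165 [582.22 584.29 585.2  586.18]
168 183 [581.31 583.97 585.11 586.1 ]
174 180 [581.99 584.22 585.22 586.2 ]
180 183 [582.48 584.18 585.22 586.37]
186 170 [582.06 584.33 585.32 586.02]
192 36 [582.29 583.1  583.98 584.51]
198 48 [574.22 575.49 576.25 577.09]
204 194 [572.95 574.38 575.27 576.11]
210 244 [572.85 574.84 575.93 577.94]
216 682 [573.25 579.45 585.23 590.71]
222 112 [586.77 591.54 592.45 593.48]
228 362 [586.58 589.03 591.68 599.66]
234 1420 [588.62 601.29 613.98 626.69]
[ -2.97 185.28]
[ -3.23 185.79]
[ -8.03 184.23]
```

```bash
python3 - <<'E'
from h import *
y=np.pi+.147
print(goto([450.8-6.9,-115.9-1,160],y))
E
```

```text
(array([-453.7, -455.4,   42.5]), -0.557, 'pos', array([209.2, 481.6, 202.5]), 'yaw', 2.732)
```

Emit:
servo_tool(
  plan=[
    [-454, -455, 40, -0.557, 0.8],
    [-454, -455, 40, -0.557, 0.8],
    [-454, -455, 40, -0.557, 0.8],
    [-454, -455, 40, -0.557, 0.8],
    [-454, -455, 40, -0.557, 0.8],
    [-454, -455, 40, -0.557, 0.8],
    [-454, -455, 40, -0.557, 0.8],
    [-454, -455, 40, -0.557, 0.8],
    [-454, -455, 40, -0.557, 0.8],
    [-454, -455, 40, -0.557, 0.8],
    [-454, -455, 40, -0.557, 0.8],
    [-454, -455, 40, -0.557, 0.8],
    [-454, -455, 40, -0.557, 0.8],
    [-454, -455, 40, -0.557, 0.8],
  ],
)

```text
clock: 3.15
position: [444.2, -115.7, 162.8]
tool_rot: [0.0, -0.074, 0.997, 0.0]
force: [0.7, 0.4, 0.2]
width: 0.801
finger_force: 0.0
```

```bash
python3 - <<'E'
from h import *
y=np.pi+.149
print(goto([450.8-7.9,-115.9-1.2,43],y))
E
```

```text
(array([  1.6,  -1.2, 119.8]), -0.0, 'pos', array([ 444.2, -115.7,  162.8]), 'yaw', -2.993)
```

Emit:
servo_tool(
  plan=[
    [1.5, -1, 60, 0, 0.8],
    [1.5, -1, 120, 0, 0.8],
    [1.5, -1, 120, 0, 0.7],
    [1.5, -1, 120, 0, 0.2],
    [1.5, -1, 120, 0, 0.2],
    [1.5, -1, 120, 0, 0.2],
    [1.5, -1, 120, 0, 0.2],
  ],
)

```text
clock: 4.03
position: [443.4, -118.0, 43.3]
tool_rot: [0.001, -0.074, 0.997, -0.0]
force: [0.2, 0.2, -0.2]
width: 0.199
finger_force: 0.0
```

```bash
python3 - <<'E'
from h import *
s=snapshot("side");t=snapshot("top")
a=cv2.resize(s["img"][150:240,270:400],(780,540),interpolation=cv2.INTER_CUBIC)
b=cv2.resize(t["img"][220:320,270:390],(648,540),interpolation=cv2.INTER_CUBIC)
im=np.hstack([a,b]);im=cv2.resize(im,(800,int(540*800/im.shape[1])));cv2.imwrite("pics/g1.png",im)
P=cloud(s)
m=(np.hypot(P[...,0]-451,P[...,1]+116)<60)&(P[...,2]>8)
np.save("Ps.npy",P)
E
```

```text
(no output)
```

View pics/g1.png

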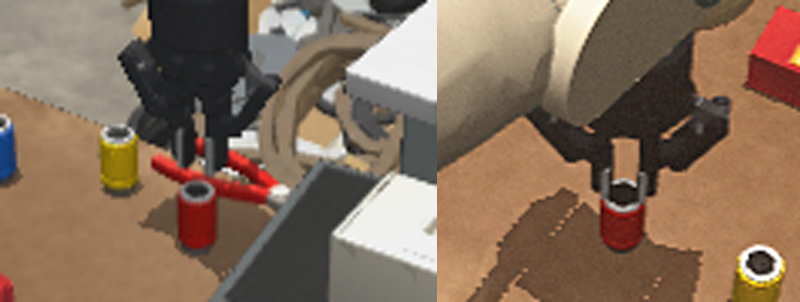

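```bash
cat > fit.py <<'E'
from h import *
from scipy.optimize import least_squares
import sys
def fit(c,near,zhi=50,zlo=6,rad=60,cams=("top","side")):
    out={}
    for n in cams:
        s=snapshot(n);P=cloud(s);H,S,V=cv2.split(cv2.cvtColor(s["img"],cv2.COLOR_BGR2HSV))
        col={"blue":(H>100)&(H<130),"yellow":(H>20)&(H<35),"red":(H<8)|(H>172)}[c]&(S>120)
        m=col&(np.hypot(P[...,0]-near[0],P[...,1]-near[1])<rad)&(P[...,2]>zlo)&(P[...,2]<zhi)
        q=P[m]
        zc=np.median(q[:,2])
        f=lambda p:np.linalg.norm(np.cross(q-np.array([p[0],p[1],zc]),np.array([p[2],p[3],1])/np.sqrt(1+p[2]**2+p[3]**2)),axis=1)-16
        r=least_squares(f,[*near,0,0],loss="soft_l1")
        print(n,c,len(q),"centre at z",zc.round(1),r.x[:2].round(1),"slope dx/dz,dy/dz",r.x[2:].round(2),"z",np.percentile(q[:,2],[2,98]).round(1),"rms",r.fun.std().round(2))
if __name__=="__main__": fit(sys.argv[1],(float(sys.argv[2]),float(sys.argv[3])),*(float(a) for a in sys.argv[4:]))
E
python3 fit.py red 451 -116
```

```text
top red 154 centre at z 30.3 [ 452.3 -117.5] slope dx/dz,dy/dz [-0.01 -0.02] z [ 8.9 48.4] rms 0.91
side red 143 centre at z 30.6 [ 449.2 -114.9] slope dx/dz,dy/dz [0.03 0.03] z [10.3 49.2] rms 2.25
```

```bash
python3 - <<'E'
from h import *
np.set_printoptions(precision=1,suppress=True)
for n in ["side","top"]:
    s=snapshot(n);P=cloud(s);V=s["img"].max(2)
    m=(np.hypot(P[...,0]-445,P[...,1]+116)<45)&(P[...,2]>20)&(P[...,2]<105)
    H=cv2.cvtColor(s["img"],cv2.COLOR_BGR2HSV)
    m&=~((H[...,1]>120))
    q=P[m]
    for z in range(20,105,6):
        k=q[(q[:,2]>=z)&(q[:,2]<z+6)]
        if len(k): print(n,z,len(k),k.min(0),k.max(0))
E
```

```text
side 50 12 [ 434.  -123.2   51.9] [ 458.  -102.7   56. ]
side 56 44 [ 436.8 -128.1   56.1] [464.1 -98.1  61.7]
side 68 2 [ 445.4 -103.5   73.4] [ 446.9 -101.3   73.5]
side 74 13 [ 431.4 -134.7   74.3] [ 450.8 -101.    79.7]
side 80 28 [ 432.7 -139.7   80.8] [458.8 -93.1  86. ]
side 86 24 [ 435.  -133.    86.1] [456.8 -91.4  92. ]
side 92 23 [ 430.2 -137.7   92.1] [455.  -94.3  97.7]
side 98 30 [ 432.2 -135.5   98.3] [457.6 -90.3 103.8]
side 104 7 [ 437.5 -129.5  104.1] [451.  -92.6 104.9]
top 50 71 [ 436.7 -128.9   50.2] [ 465.6 -108.4   56. ]
top 56 17 [ 440.5 -125.1   56. ] [ 459.8 -112.4   59.3]
top 68 2 [ 431.3 -130.6   72.7] [ 434.7 -110.5   73.7]
top 74 21 [ 429.6 -139.4   74.1] [ 441.  -101.1   79.7]
top 80 17 [ 429.3 -139.6   80.8] [439.9 -99.2  85.9]
top 86 25 [ 429.4 -139.6   86.4] [451.2 -99.2  91.9]
top 92 18 [ 429.1 -139.1   92.2] [440.8 -98.8  98. ]
top 98 21 [ 430.1 -141.    98. ] [440.1 -99.1 104. ]
top 104 4 [ 431.4 -135.9  104.1] [ 435.7 -109.9  105. ]
```

Emit:
servo_tool(
  plan=[
    [0, 0, 0, 0, 0.8],
    [0, 0, 0, 0, 0.8],
    [-1, -1, 0, 0, 0.8],
    [-1, -1, 12, 0, 0.8],
    [-1, -1, 24, 0, 0.8],
    [-1, -1, 24, 0, 0.8],
    [-1, -1, 24, 0, 0.2],
    [-1, -1, 24, 0, 0.2],
    [-1, -1, 24, 0, 0.2],
    [-1, -1, 24, 0, 0.2],
  ],
)

```text
clock: 5.58
position: [444.6, -118.8, 19.2]
tool_rot: [0.001, -0.074, 0.997, -0.0]
force: [-1.0, 1.4, 5.1]
width: 0.338
finger_force: 59.0
```

```bash
python3 - <<'E'
from h import *
np.set_printoptions(precision=1,suppress=True)
print(tool()[0])
for n in ["side","top"]:
    s=snapshot(n);P=cloud(s)
    H=cv2.cvtColor(s["img"],cv2.COLOR_BGR2HSV)
    m=(np.hypot(P[...,0]-445,P[...,1]+116)<75)&(P[...,2]>30)&(P[...,2]<200)&~((H[...,1]>120))&(H[...,2]<110)
    q=P[m]
    for z in range(30,200,6):
        k=q[(q[:,2]>=z)&(q[:,2]<z+6)]
        if len(k): print(n,z,len(k),k.min(0)[:2],k.max(0)[:2])
E
python3 fit.py red 451 -116
```

```text
[ 444.6 -118.8   19.2]
side 48 4 [ 440.5 -121.2] [451.1 -94.3]
side 54 39 [ 438.6 -141.6] [459.4 -91.7]
side 60 33 [ 433.8 -143.4] [463.3 -86.8]
side 66 26 [ 432.3 -141.8] [460.1 -85.9]
side 72 28 [ 430.1 -144.3] [458.8 -90.4]
side 78 26 [ 435.7 -142.5] [460.3 -86.1]
side 84 25 [ 437.9 -138.1] [459.1 -86.5]
side 90 16 [ 439.4 -148.6] [458.3 -83.6]
side 96 54 [ 431.2 -162.1] [463.6 -72.1]
side 102 73 [ 426.2 -167.9] [466.4 -68.6]
side 108 43 [ 422.5 -165. ] [463.  -68.5]
side 114 63 [ 427.2 -167.1] [466.6 -61.6]
side 120 65 [ 420.9 -170.5] [464.7 -60.5]
side 126 66 [ 424.4 -173.3] [465.4 -55.8]
side 132 55 [ 438.9 -178.2] [467.5 -55.6]
side 138 84 [ 420.9 -182.2] [467.9 -51.8]
side 144 97 [ 420.  -180.4] [468.  -50.2]
side 150 115 [ 426.3 -176.7] [467.7 -50.9]
side 156 70 [ 430.8 -162.5] [465.6 -65.4]
side 162 34 [ 431.1 -154.7] [463.2 -75.8]
side 168 16 [ 434.6 -150.4] [460.3 -77.3]
side 174 22 [ 432.3 -124.5] [479.2 -77.4]
side 180 53 [ 433.7 -144.1] [482.9 -77.6]
side 186 59 [ 434.3 -144.4] [481.8 -78.1]
side 192 62 [ 433.5 -143.5] [482.1 -78.2]
side 198 19 [ 436.  -136.9] [482.4 -
[... 583 characters left out ...]
0 [ 423.2 -182.6] [449.2 -58.9]
top 138 98 [ 422.7 -185.6] [463.7 -57. ]
top 144 105 [ 421.2 -185.2] [464.9 -63.4]
top 150 58 [ 422.5 -181.9] [ 456.3 -105.2]
top 156 24 [ 437.5 -162.5] [ 455.1 -150.2]
top 162 8 [ 438.5 -160.3] [ 454.3 -153.7]
top 168 7 [ 413.1 -158.6] [ 445.6 -134. ]
top 174 25 [ 408.2 -157.7] [ 443.8 -111.7]
top 180 54 [ 405.9 -156.8] [ 438.4 -114. ]
top 186 47 [ 406.1 -157.8] [ 440.9 -116.2]
top 192 44 [ 405.9 -157.2] [ 441.1 -121.3]
top 198 10 [ 407.4 -157.2] [ 439.9 -125.1]
top red 157 centre at z 29.8 [ 452.7 -118.4] slope dx/dz,dy/dz [ 0.01 -0.02] z [ 9.4 49.4] rms 1.04
side red 130 centre at z 29.5 [ 449.2 -115.5] slope dx/dz,dy/dz [ 0.08 -0.  ] z [ 8.7 48.7] rms 2.38
```

Emit:
servo_tool(
  plan=[
    [0, 0, 2, 0, 0.2],
    [0, 0, 3, 0, 0.2],
  ],
)

```text
clock: 6.02
position: [446.3, -118.8, 19.1]
tool_rot: [0.003, -0.074, 0.997, -0.0]
force: [-6.9, 6.2, 27.1]
width: 0.331
finger_force: 61.5
```

Emit:
servo_tool(
  plan=[
    [5, 0, 3, 0, 0.2],
    [10, 0, 2, 0, 0.2],
    [15, 0, 1, 0, 0.2],
    [20, 0, 0, 0, 0.2],
  ],
)

```text
clock: 6.52
position: [428.2, -122.1, 19.4]
tool_rot: [0.005, -0.074, 0.997, -0.001]
force: [4.1, 3.3, 15.1]
width: 0.339
finger_force: 61.1
```

```bash
python3 fit.py red 447 -117
```

```text
top red 119 centre at z 29.7 [ 440.1 -120.9] slope dx/dz,dy/dz [-0.13 -0.06] z [ 8.6 49.5] rms 0.83
side red 137 centre at z 31.0 [ 437.1 -117.5] slope dx/dz,dy/dz [-0.14 -0.04] z [12.8 49.5] rms 2.79
```

Emit:
servo_tool(
  plan=[
    [0, 0, 3, 0, 0.2],
    [6, 0, 3.5, 0, 0.2],
    [12, 0, 3, 0, 0.2],
    [18, 0, 2.5, 0, 0.2],
    [20, 0, 2, 0, 0.2],
  ],
)

```text
clock: 7.25
position: [407.4, -126.0, 16.5]
tool_rot: [0.004, -0.073, 0.997, -0.002]
force: [2.5, -1.2, 9.2]
width: 0.326
finger_force: 58.6
```

```bash
python3 fit.py red 430 -120
```

```text
top red 147 centre at z 10.5 [ 301.9 -137.3] slope dx/dz,dy/dz [5.72 0.41] z [ 6.8 47.5] rms 5.77
side red 173 centre at z 30.4 [ 429.9 -120.6] slope dx/dz,dy/dz [10.88 -1.66] z [ 7.7 49.2] rms 4.91
```

```bash
python3 fit.py red 426 -122 50 6 32
```

```text
top red 44 centre at z 36.9 [ 425.5 -123.6] slope dx/dz,dy/dz [-0.44 -0.09] z [11.2 49.7] rms 0.88
side red 136 centre at z 33.9 [ 425.4 -120.1] slope dx/dz,dy/dz [-0.31 -0.12] z [16.7 48.6] rms 2.84
```

```bash
cat >> h.py <<'E'
C,S_=np.cos(.149),np.sin(.149)
def W(X,Y,z): return [X*C-Y*S_,X*S_+Y*C,z]
def XY(p): return np.array([p[0]*C+p[1]*S_,-p[0]*S_+p[1]*C])
E
python3 - <<'E'
from h import *
print(goto(W(531,30.5,121),np.pi+.149))
E
```

```text
(array([-147. ,  215.4, -104.5]), -0.002, 'pos', array([ 407.5, -125.9,   16.4]), 'yaw', -2.995)
```

Emit:
servo_tool(
  plan=[
    [0, 0, -25, 0, 0.2],
    [0, 0, -65, 0, 0.2],
    [0, 0, -105, 0, 0.2],
    [-20, 35, -105, 0, 0.2],
    [-45, 75, -105, 0, 0.2],
    [-70, 115, -105, 0, 0.2],
    [-100, 155, -105, 0, 0.2],
    [-125, 190, -105, 0, 0.2],
    [-142, 210, -105, 0, 0.2],
    [-147, 215, -105, 0, 0.2],
    [-147, 215, -105, 0, 0.2],
  ],
)

```text
clock: 8.82
position: [518.1, 109.3, 118.0]
tool_rot: [-0.001, -0.074, 0.997, -0.0]
force: [-0.0, -0.3, -1.4]
width: 0.326
finger_force: 59.1
```

```bash
python3 - <<'E'
from h import *
print(goto(W(531,30.5,32),np.pi+.149), XY(tool()[0]))
t=snapshot("top");s=snapshot("side")
cv2.imwrite("pics/p1.png",cv2.resize(t["img"][90:290,130:330],(600,600),interpolation=cv2.INTER_CUBIC))
E
python3 fit.py red 546 110 155 95 45
```

```text
(array([-2.6, -0.6, 86. ]), -0.002, 'pos', array([518.1, 109.3, 118. ]), 'yaw', -2.994) [528.54193502  31.15862028]
top red 130 centre at z 129.1 [535.2 111.1] slope dx/dz,dy/dz [-0.22 -0.14] z [109.  150.7] rms 0.9
  return _methods._mean(a, axis=axis, dtype=dtype,
  ret = ret.dtype.type(ret / rcount)
Traceback (most recent call last):
  File "fit.py", line 15, in <module>
    if __name__=="__main__": fit(sys.argv[1],(float(sys.argv[2]),float(sys.argv[3])),*(float(a) for a in sys.argv[4:]))
                             ~~~^^^^^^^^^^^^^^^^^^^^^^^^^^^^^^^^^^^^^^^^^^^^^^^^^^^^^^^^^^^^^^^^^^^^^^^^^^^^^^^^^^^^^^^
  File "fit.py", line 14, in fit
    print(n,c,len(q),"centre at z",zc.round(1),r.x[:2].round(1),"slope dx/dz,dy/dz",r.x[2:].round(2),"z",np.percentile(q[:,2],[2,98]).round(1),"rms",r.fun.std().round(2))
                                                                                                         ~~~~~~~~~~~~~^^^^^^^^^^^^^^^
IndexError: index -1 is out of bounds for axis 0 with size 0
```

View pics/p1.png

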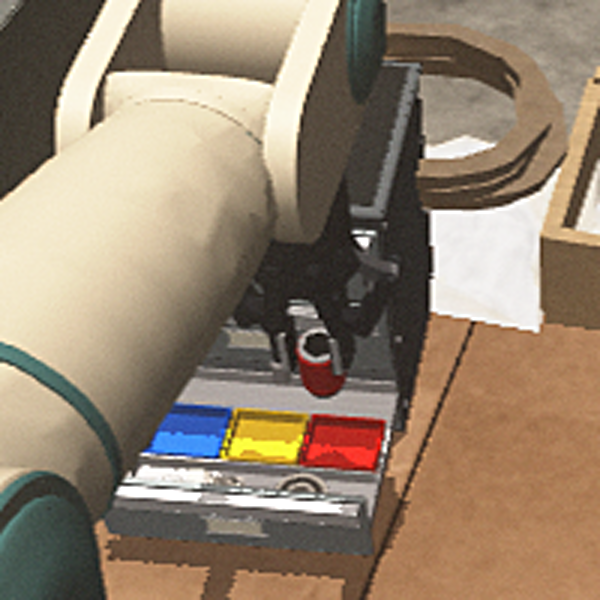

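Emit:
servo_tool(
  plan=[
    [-4, -2, 0, 0, 0.2],
    [-4, -2, 20, 0, 0.2],
    [-4, -2, 45, 0, 0.2],
    [-4, -2, 65, 0, 0.2],
    [-4, -2, 76, 0, 0.2],
    [-4, -2, 76, 0, 0.2],
  ],
)

```text
clock: 9.78
position: [522.4, 108.0, 42.0]
tool_rot: [-0.001, -0.073, 0.997, -0.0]
force: [0.0, 0.0, -0.9]
width: 0.325
finger_force: 59.2
```

```bash
python3 - <<'E'
from h import *
from fit import fit
print(XY(tool()[0]))
fit("red",(548,112),70,28,40,("top",))
E
```

```text
[532.64184957  29.29266872]
top red 97 centre at z 48.8 [545.3  89.3] slope dx/dz,dy/dz [-1.51  4.76] z [28.7 69.2] rms 4.33
```

Emit:
servo_tool(
  plan=[
    [0, 0, 5, 0, 0.2],
    [0, 0, 9, 0, 0.2],
    [0, 0, 9, 0, 0.2],
  ],
)

```text
clock: 10.2
position: [522.8, 108.3, 33.7]
tool_rot: [0.0, -0.074, 0.997, 0.0]
force: [0.4, 0.5, -1.6]
width: 0.326
finger_force: 59.5
```

Emit:
servo_tool(
  plan=[
    [0, 0, 2, 0, 0.2],
    [0, 0, 4, 0, 0.2],
    [0, 0, 4, 0, 0.2],
  ],
)

```text
clock: 10.58
position: [525.3, 108.7, 33.0]
tool_rot: [0.004, -0.074, 0.997, 0.0]
force: [-1.9, 0.1, 12.8]
width: 0.325
finger_force: 60.8
```

```bash
python3 - <<'E'
from h import *
t=snapshot("top")
cv2.imwrite("pics/p2.png",cv2.resize(t["img"][180:280,160:290],(780,600),interpolation=cv2.INTER_CUBIC))
E
```

```text
(no output)
```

View pics/p2.png

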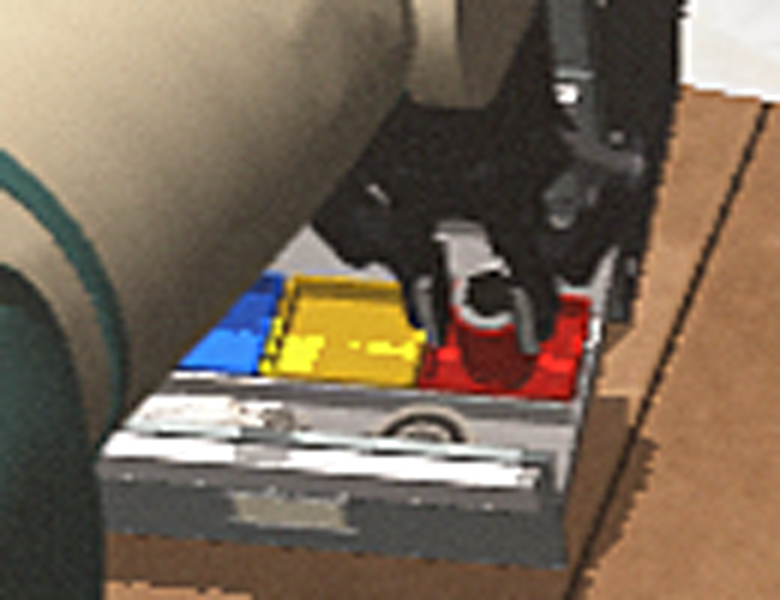

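Emit:
servo_tool(
  plan=[
    [0, 0, 3, 0, 0.5],
    [0, 0, 2, 0, 0.5],
    [0, 0, 0, 0, 0.5],
    [0, 0, -20, 0, 0.5],
    [2, 0, -60, 0, 0.5],
    [20, 0, -90, 0, 0.5],
  ],
)

```text
clock: 11.38
position: [503.2, 105.4, 121.1]
tool_rot: [0.001, -0.074, 0.997, 0.0]
force: [0.7, 0.1, -0.5]
width: 0.499
finger_force: 0.0
```

```bash
cat > chk.py <<'E'
from h import *
import sys
t=snapshot("top");P=cloud(t);g=t["img"].max(2)
# steel top rings: points z 60..75 in drawer area
X=P[...,0]*C+P[...,1]*S_;Y=-P[...,0]*S_+P[...,1]*C
for c,y0 in (("red",30.5),("yellow",91.3),("blue",152)):
    m=(abs(Y-y0)<30)&(X>520)&(X<595)&(P[...,2]>58)&(P[...,2]<90)
    if m.sum()>5: print(c,"top pts",m.sum(),"X",np.percentile(X[m],[2,50,98]).round(1),"Y",np.percentile(Y[m],[2,50,98]).round(1),"z",np.percentile(P[m][:,2],[5,50,95]).round(1))
    m=(abs(Y-y0)<30)&(X>520)&(X<595)&(P[...,2]>32)&(P[...,2]<60)
    if m.sum()>5:
        from scipy.optimize import least_squares
        q=np.c_[X[m],Y[m],P[m][:,2]];zc=q[:,2].mean()
        f=lambda p:np.linalg.norm(np.cross(q-np.array([p[0],p[1],zc]),np.array([p[2],p[3],1])/np.sqrt(1+p[2]**2+p[3]**2)),axis=1)-16
        r=least_squares(f,[562,y0,0,0],loss="soft_l1");print("  cyl X,Y,slopes",r.x.round(2),"n",len(q),"rms",r.fun.std().round(2))
E
python3 chk.py
```

```text
red top pts 192 X [540.9 556.6 588.1] Y [ 4.5 30.9 55.9] z [60.5 69.4 88.4]
  cyl X,Y,slopes [ 5.5808e+02  3.1300e+01 -2.0000e-02  1.0000e-02] n 108 rms 1.09
yellow top pts 37 X [582.5 585.6 588.8] Y [ 61.9 103.7 120.5] z [82.7 86.4 89.5]
```

```bash
python3 - <<'E'
from h import *
print(goto([413.9,-220.6,110],np.pi+.149))
E
```

```text
(array([ 136.4, -309.4,   14.5]), -0.002, 'pos', array([503.3, 105.5, 125.3]), 'yaw', -2.994)
```

Emit:
servo_tool(
  plan=[
    [30, -40, 0, 0, 0.6],
    [60, -90, 5, 0, 0.7],
    [90, -150, 10, 0, 0.8],
    [110, -210, 10, 0, 0.8],
    [125, -270, 10, 0, 0.8],
    [136, -309, 10, 0, 0.8],
    [136, -309, 10, 0, 0.8],
    [136, -309, 10, 0, 0.8],
    [136, -309, 10, 0, 0.8],
  ],
)

```text
clock: 12.55
position: [413.9, -219.2, 109.4]
tool_rot: [-0.0, -0.074, 0.997, 0.0]
force: [0.7, 0.2, -0.1]
width: 0.8
finger_force: 0.0
```

```bash
python3 - <<'E'
from h import *
print(goto([413.9,-220.6,19],np.pi+.149))
E
```

```text
(array([ 0.2, -1.4, 90.4]), -0.0, 'pos', array([ 413.9, -219.2,  109.4]), 'yaw', -2.993)
```

Emit:
servo_tool(
  plan=[
    [0, -1, 45, 0, 0.8],
    [0, -1, 90, 0, 0.8],
    [0, -1, 90, 0, 0.8],
    [0, -1, 90, 0, 0.2],
    [0, -1, 90, 0, 0.2],
    [0, -1, 90, 0, 0.2],
    [0, -1, 90, 0, 0.2],
    [0, -1, 82, 0, 0.2],
    [-15, -1, 80, 0, 0.2],
    [-30, -1, 82, 0, 0.2],
    [-30, -1, 90, 0, 0.2],
    [-30, -1, 93, 0, 0.2],
  ],
)

```text
clock: 14.05
position: [447.5, -217.1, 21.7]
tool_rot: [0.004, -0.074, 0.997, -0.001]
force: [-7.6, 12.1, 45.5]
width: 0.328
finger_force: 65.5
```

Emit:
servo_tool(
  plan=[
    [6, 0, -0.5, 0, 0.2],
    [12, 0, -1, 0, 0.2],
    [18, 0, -1.5, 0, 0.2],
    [20, 0, -2, 0, 0.2],
  ],
)

```text
clock: 14.55
position: [427.6, -221.0, 22.1]
tool_rot: [0.005, -0.074, 0.997, -0.002]
force: [5.1, -1.1, 11.8]
width: 0.328
finger_force: 62.3
```

```bash
python3 fit.py yellow 436 -219 50 6 40
```

```text
top yellow 49 centre at z 29.6 [ 442.2 -218.4] slope dx/dz,dy/dz [-0.28 -0.1 ] z [11.  49.7] rms 0.72
side yellow 127 centre at z 33.7 [ 438.1 -215.6] slope dx/dz,dy/dz [-0.3  -0.13] z [16.8 48.8] rms 2.68
```

Emit:
servo_tool(
  plan=[
    [0, 0, 2, 0, 0.2],
    [6, 0, 2, 0, 0.2],
    [9, 0, 1.5, 0, 0.2],
    [9, 0, 1.5, 0, 0.2],
  ],
)

```text
clock: 15.15
position: [417.7, -222.8, 19.9]
tool_rot: [0.003, -0.074, 0.997, -0.002]
force: [1.7, -0.9, 14.4]
width: 0.326
finger_force: 61.1
```

```bash
python3 fit.py yellow 430 -219 50 6 40;  python3 - <<'E'
from h import *
print(goto(W(530,90,121),np.pi+.149))
E
```

```text
top yellow 25 centre at z 44.8 [ 431.3 -221.7] slope dx/dz,dy/dz [-0.4  -0.13] z [13.3 48.7] rms 0.53
side yellow 132 centre at z 33.8 [ 433.5 -216.1] slope dx/dz,dy/dz [-0.45 -0.09] z [18. 49.] rms 3.22
(array([-150. ,  372.1, -102.1]), -0.002, 'pos', array([ 417.7, -222.8,   19.9]), 'yaw', -2.994)
```

Emit:
servo_tool(
  plan=[
    [0, 0, -25, 0, 0.2],
    [0, 0, -65, 0, 0.2],
    [0, 0, -102, 0, 0.2],
    [-15, 40, -102, 0, 0.2],
    [-30, 85, -102, 0, 0.2],
    [-50, 130, -102, 0, 0.2],
    [-70, 175, -102, 0, 0.2],
    [-90, 220, -102, 0, 0.2],
    [-110, 265, -102, 0, 0.2],
    [-125, 310, -102, 0, 0.2],
    [-140, 350, -102, 0, 0.2],
    [-149, 371, -102, 0, 0.2],
    [-150, 372, -102, 0, 0.2],
    [-150, 372, -102, 0, 0.2],
  ],
)

```text
clock: 17.0
position: [508.4, 168.3, 118.2]
tool_rot: [-0.001, -0.073, 0.997, -0.0]
force: [-0.4, -0.7, -1.2]
width: 0.326
finger_force: 59.1
```

```bash
python3 - <<'E'
from h import *
from fit import fit
p=tool()[0];print(p,XY(p))
fit("yellow",W(545,91,0)[:2],160,95,40,("top",))
E
```

```text
[508.35388498 168.29608188 118.23714677] [527.70476828  90.96659325]
top yellow 94 centre at z 127.2 [523.  170.8] slope dx/dz,dy/dz [-0.18 -0.14] z [107.8 150.3] rms 0.96
```

Emit:
servo_tool(
  plan=[
    [-6.5, -1.5, 0, 0, 0.2],
    [-6.5, -1.5, 20, 0, 0.2],
    [-6.5, -1.5, 45, 0, 0.2],
    [-6.5, -1.5, 65, 0, 0.2],
    [-6.5, -1.5, 77, 0, 0.2],
    [-6.5, -1.5, 80, 0, 0.2],
    [-6.5, -1.5, 80, 0, 0.2],
  ],
)

```text
clock: 17.92
position: [515.7, 168.3, 39.6]
tool_rot: [0.0, -0.073, 0.997, 0.0]
force: [0.6, -0.4, -1.5]
width: 0.319
finger_force: 59.3
```

Emit:
servo_tool(
  plan=[
    [0, 0, 2, 0, 0.2],
    [0, 0, 4, 0, 0.2],
    [0, 0, 4, 0, 0.2],
  ],
)

```text
clock: 18.3
position: [516.4, 168.6, 36.6]
tool_rot: [0.002, -0.074, 0.997, 0.0]
force: [0.2, -0.6, 5.5]
width: 0.324
finger_force: 60.3
```

Emit:
servo_tool(
  plan=[
    [0, 0, 1, 0, 0.5],
    [0, 0, 1, 0, 0.5],
    [0, 0, 0, 0, 0.5],
    [0, 0, -20, 0, 0.5],
    [2, 0, -60, 0, 0.5],
    [20, 0, -85, 0, 0.5],
    [20, 0, -85, 0, 0.5],
  ],
)

```text
clock: 19.18
position: [496.2, 165.7, 122.3]
tool_rot: [0.002, -0.074, 0.997, 0.0]
force: [0.4, -0.3, -1.1]
width: 0.502
finger_force: 0.0
```

```bash
python3 chk.py; python3 - <<'E'
from h import *
print(goto([467.5-7.8,-314.6-1.6,110],np.pi+.149))
E
```

```text
red top pts 206 X [540.2 557.2 588. ] Y [ 7.3 29.7 54.8] z [61.4 69.6 88.1]
  cyl X,Y,slopes [5.5739e+02 3.1200e+01 1.0000e-02 1.0000e-02] n 111 rms 1.23
yellow top pts 192 X [540.5 554.4 588.1] Y [ 64.9  92.4 115. ] z [59.2 69.3 87.8]
  cyl X,Y,slopes [5.5617e+02 9.3760e+01 1.0000e-02 2.0000e-02] n 115 rms 1.31
blue top pts 36 X [583.1 585.5 589.4] Y [123.8 163.5 179.1] z [82.1 86.  89.4]
(array([ 106.4, -471.2,   10.2]), -0.002, 'pos', array([495.8, 165.5, 120.5]), 'yaw', -2.994)
```

Emit:
servo_tool(
  plan=[
    [20, -45, 0, 0, 0.6],
    [35, -95, 0, 0, 0.7],
    [50, -150, 5, 0, 0.8],
    [60, -210, 10, 0, 0.8],
    [70, -270, 10, 0, 0.8],
    [80, -330, 10, 0, 0.8],
    [90, -390, 10, 0, 0.8],
    [100, -440, 10, 0, 0.8],
    [106, -471, 10, 0, 0.8],
    [106, -471, 10, 0, 0.8],
    [106, -471, 10, 0, 0.8],
    [106, -471, 10, 0, 0.8],
  ],
)

```text
clock: 20.72
position: [459.9, -314.9, 109.5]
tool_rot: [-0.0, -0.074, 0.997, 0.0]
force: [-0.5, 0.1, -0.3]
width: 0.797
finger_force: 0.0
```

```bash
python3 - <<'E'
from h import *
print(goto([459.7,-316.2,18],np.pi+.149))
E
```

```text
(array([ 0.4, -1.3, 91.5]), -0.0, 'pos', array([ 459.9, -314.9,  109.5]), 'yaw', -2.993)
```

Emit:
servo_tool(
  plan=[
    [0, -1, 45, 0, 0.8],
    [0, -1, 90, 0, 0.8],
    [0, -1, 91, 0, 0.8],
    [0, -1, 91, 0, 0.2],
    [0, -1, 91, 0, 0.2],
    [0, -1, 91, 0, 0.2],
    [0, -1, 91, 0, 0.2],
    [0, -1, 94, 0, 0.2],
    [0, -1, 95, 0, 0.2],
    [6, -1, 95, 0, 0.2],
    [12, -1, 95, 0, 0.2],
    [18, -1, 94, 0, 0.2],
    [24, -1, 94, 0, 0.2],
    [28, -1, 94, 0, 0.2],
  ],
)

```text
clock: 22.48
position: [435.6, -323.0, 21.2]
tool_rot: [0.004, -0.074, 0.997, -0.003]
force: [3.7, 1.5, 10.7]
width: 0.329
finger_force: 59.5
```

```bash
python3 fit.py blue 443 -317 50 6 40
```

```text
top blue 55 centre at z 30.7 [ 451.9 -320. ] slope dx/dz,dy/dz [-0.33 -0.13] z [ 9.5 49.7] rms 0.73
side blue 123 centre at z 34.2 [ 434.9 -301.5] slope dx/dz,dy/dz [-4.21  4.26] z [16.8 49.4] rms 4.31
```

Emit:
servo_tool(
  plan=[
    [0, 0, 2, 0, 0.2],
    [6, 0, 2, 0, 0.2],
    [8, 0, 1.5, 0, 0.2],
    [8, 0, 1.5, 0, 0.2],
  ],
)

```text
clock: 23.08
position: [426.9, -324.1, 18.9]
tool_rot: [0.003, -0.073, 0.997, -0.003]
force: [2.2, 0.6, 10.0]
width: 0.327
finger_force: 60.3
```

```bash
python3 - <<'E'
from h import *
from fit import fit
fit("blue",(440,-320),50,6,40,("top",))
print(goto(W(530,150.5,121),np.pi+.149))
E
```

```text
top blue 27 centre at z 44.5 [ 441.3 -322.7] slope dx/dz,dy/dz [-0.43 -0.01] z [11.  49.8] rms 0.49
(array([-155.5,  534.1, -104.4]), -0.002, 'pos', array([ 427. , -324.2,   18.9]), 'yaw', -2.994)
```

Emit:
servo_tool(
  plan=[
    [0, 0, -25, 0, 0.2],
    [0, 0, -65, 0, 0.2],
    [0, 0, -103, 0, 0.2],
    [-10, 40, -103, 0, 0.2],
    [-20, 90, -103, 0, 0.2],
    [-35, 140, -103, 0, 0.2],
    [-50, 190, -103, 0, 0.2],
    [-65, 240, -103, 0, 0.2],
    [-80, 290, -103, 0, 0.2],
    [-95, 340, -103, 0, 0.2],
    [-110, 390, -103, 0, 0.2],
    [-125, 440, -103, 0, 0.2],
    [-140, 490, -103, 0, 0.2],
    [-150, 520, -103, 0, 0.2],
    [-155, 533, -103, 0, 0.2],
    [-155, 533, -103, 0, 0.2],
    [-155, 533, -103, 0, 0.2],
  ],
)

```text
clock: 25.25
position: [499.5, 226.5, 117.8]
tool_rot: [0.0, -0.073, 0.997, -0.0]
force: [0.8, -0.5, -1.8]
width: 0.323
finger_force: 59.1
```

```bash
python3 - <<'E'
from h import *
from fit import fit
p=tool()[0];print(p,XY(p))
fit("blue",W(545,151,0)[:2],160,95,40,("top",))
E
```

```text
[499.51714298 226.50969174 117.7748614 ] [527.60770605 149.84700562]
top blue 124 centre at z 125.6 [516.  229.2] slope dx/dz,dy/dz [-0.21 -0.18] z [105.2 148. ] rms 0.98
```

Emit:
servo_tool(
  plan=[
    [-6.5, -2, 0, 0, 0.2],
    [-6.5, -2, 20, 0, 0.2],
    [-6.5, -2, 45, 0, 0.2],
    [-6.5, -2, 65, 0, 0.2],
    [-6.5, -2, 77, 0, 0.2],
    [-6.5, -2, 80, 0, 0.2],
    [-6.5, -2, 83, 0, 0.2],
    [-6.5, -2, 83, 0, 0.2],
  ],
)

```text
clock: 26.3
position: [507.3, 226.8, 36.1]
tool_rot: [0.002, -0.073, 0.997, 0.0]
force: [-0.6, -1.5, 3.8]
width: 0.326
finger_force: 59.7
```

Emit:
servo_tool(
  plan=[
    [0, 0, 1, 0, 0.5],
    [0, 0, 1, 0, 0.5],
    [0, 0, 0, 0, 0.5],
    [0, 0, -20, 0, 0.5],
    [2, 0, -60, 0, 0.5],
    [30, 0, -85, 0, 0.5],
    [80, 0, -85, 0, 0.5],
    [80, 0, -85, 0, 0.5],
  ],
)

```text
clock: 27.3
position: [424.4, 214.6, 119.1]
tool_rot: [-0.001, -0.074, 0.997, -0.0]
force: [0.6, -0.5, -0.4]
width: 0.501
finger_force: 0.0
```

```bash
python3 chk.py; python3 - <<'E'
from h import *
# tool y along chest x: yaw of tool x = .149 +- pi/2
for y in (.149+np.pi/2,.149-np.pi/2): print(goto(W(360,91.3,125),y))
print(tool()[2]["qpos"])
E
```

```text
red top pts 203 X [540.3 556.6 587.9] Y [ 7.5 29.6 54.4] z [60.3 69.7 88.7]
  cyl X,Y,slopes [5.5761e+02 3.1560e+01 2.0000e-02 1.0000e-02] n 114 rms 1.28
yellow top pts 214 X [540.1 556.  587.9] Y [ 66.1  91.7 114. ] z [59.6 69.8 89.2]
  cyl X,Y,slopes [ 5.571e+02  9.363e+01 -2.000e-02 -2.000e-02] n 113 rms 1.21
blue top pts 101 X [540.8 556.2 588.2] Y [124.  141.7 173.4] z [59.  68.2 89.1]
  cyl X,Y,slopes [ 5.5769e+02  1.5281e+02 -2.0000e-02 -2.0000e-02] n 100 rms 1.26
(array([ 93.3, -58. ,  -5.4]), 1.57, 'pos', array([426.2, 214.9, 119.7]), 'yaw', -2.994)
(array([ 93.3, -58. ,  -5.4]), -1.572, 'pos', array([426.2, 214.9, 119.7]), 'yaw', -2.994)
[ 3.89585214e-01 -4.20625018e-02  1.66126132e+00  4.17394296e-05
  1.52171291e+00 -1.32910636e+00]
```

Emit:
servo_tool(
  plan=[
    [40, -20, 0, 0.18, 1],
    [70, -40, 0, 0.36, 1],
    [100, -58, 0, 0.54, 1],
    [103, -58, 0, 0.72, 1],
    [103, -58, 0, 0.9, 1],
    [103, -58, 0, 1.08, 1],
    [103, -58, 0, 1.26, 1],
    [103, -58, 0, 1.44, 1],
    [103, -58, 0, 1.57, 1],
    [103, -58, 0, 1.57, 1],
  ],
)

```text
clock: 28.6
position: [334.4, 142.5, 119.9]
tool_rot: [0.0, 0.653, 0.758, 0.0]
force: [0.3, -0.5, 0.2]
width: 1.001
finger_force: 0.0
```

```bash
python3 - <<'E'
from h import *
np.set_printoptions(precision=1,suppress=True)
p=tool()[0];print(p,XY(p),tool()[2]["width"],goto(p,.149-np.pi/2))
x0,y0=XY(p)
for n in ["side","top"]:
    s=snapshot(n);P=cloud(s)
    X=P[...,0]*C+P[...,1]*S_-x0;Y=-P[...,0]*S_+P[...,1]*C-y0;z=P[...,2]-p[2]
    H=cv2.cvtColor(s["img"],cv2.COLOR_BGR2HSV)
    m=(abs(X)<90)&(abs(Y)<60)&(z>0)&(z<220)&(H[...,1]<120)&(H[...,2]<110)
    for a in range(0,200,8):
        k=m&(z>=a)&(z<a+8)
        if k.sum()>3: print(n,a,k.sum(),"X",X[k].min(),X[k].max(),"Y",Y[k].min(),Y[k].max())
    if n=="side": cv2.imwrite("pics/open_s.png",s["img"])
    else: cv2.imwrite("pics/open_t.png",s["img"])
E
```

```text
[334.4 142.5 119.9] [351.9  91.3] 1.0014902119944626 (array([0., 0., 0.]), 3.142, 'pos', array([334.4, 142.5, 119.9]), 'yaw', 1.72)
side 40 20 X -51.86488850165273 51.24556600140528 Y -6.005996828406481 12.723518252458078
side 48 28 X -46.56031516906336 58.97915604487952 Y -4.499932740063841 13.659239203958222
side 56 42 X -46.77808258036316 58.33029603154955 Y -8.313212630173808 13.275405286316229
side 64 39 X -50.46676669663424 59.4068763003832 Y -7.3457521229017715 12.859251935682565
side 72 35 X -50.09740257597076 58.55264448221061 Y -7.695794413031493 13.001021808977072
side 80 12 X -50.79062970358859 59.7813670569318 Y 4.393027481587637 15.651623671067938
side 88 39 X -67.05574482657818 77.06313439902499 Y -9.000543805354411 15.643902309546675
side 96 64 X -72.16363917895342 75.04434838938874 Y -9.709791788447035 19.42066222215398
side 104 51 X -64.20554076920678 75.46953660462748 Y -9.415621828913302 19.030655406271833
side 112 50 X -32.198388417939384 73.72290058491319 Y -8.183034820628222 19.878127551566237
side 120 67 X -14.928608848275303 76.37341924857247 Y -15.4765684340
[... 1779 characters left out ...]
386 70.89360037057634 Y -18.66153039447535 -1.4294698549172011
top 128 46 X -70.21957036890313 68.35118416024181 Y -13.93507932526029 -5.128640083042953
top 136 48 X -69.24606921278155 -36.34114552436688 Y -15.906168942419995 -3.83418408795481
top 144 9 X -67.04469648219708 -59.345584898641164 Y -13.858880401029054 -9.220427271670687
top 152 10 X -14.961144263837696 8.437730125105418 Y -38.300272804659826 -32.913964763206046
top 160 26 X -14.585623597227539 9.943120384471797 Y -40.12783594282207 -35.30758757805005
top 168 19 X -10.755872389489696 13.447620061424516 Y -39.1008717563546 -36.1974801096134
top 176 14 X -7.108070054564678 11.743297888897644 Y -39.63488453432813 -37.26380690958439
```

Emit:
servo_tool(
  plan=[
    [0, 0, 35, 0, 1],
    [0, 0, 75, 0, 1],
    [0, 0, 110, 0, 1],
    [0, 0, 135, 0, 1],
    [0, 0, 144, 0, 1],
    [0, 0, 144, 0, 1],
  ],
)

```text
clock: 29.45
position: [333.7, 142.5, -24.3]
tool_rot: [-0.0, 0.653, 0.758, -0.0]
force: [-0.0, 0.1, 0.2]
width: 0.999
finger_force: 0.0
```

```bash
python3 - <<'E'
from h import *
p,R,o=tool();print(p,XY(p),o["force"],R.round(2).tolist(),o["qpos"])
s=snapshot("top");cv2.imwrite("pics/pp.png",cv2.resize(s["img"][150:330,60:300],(800,600)))
E
```

```text
[333.73094862 142.45980101 -24.33725804] [351.1812728   91.33922818] [-0.00736501  0.09864008  0.24125035] [[-0.15, 0.99, -0.0], [0.99, 0.15, -0.0], [0.0, -0.0, -1.0]] [ 3.01525450e-01 -1.99851382e-01  2.11489480e+00  7.62562527e-05
  1.22688742e+00  1.52657097e-01]
```

View pics/pp.png

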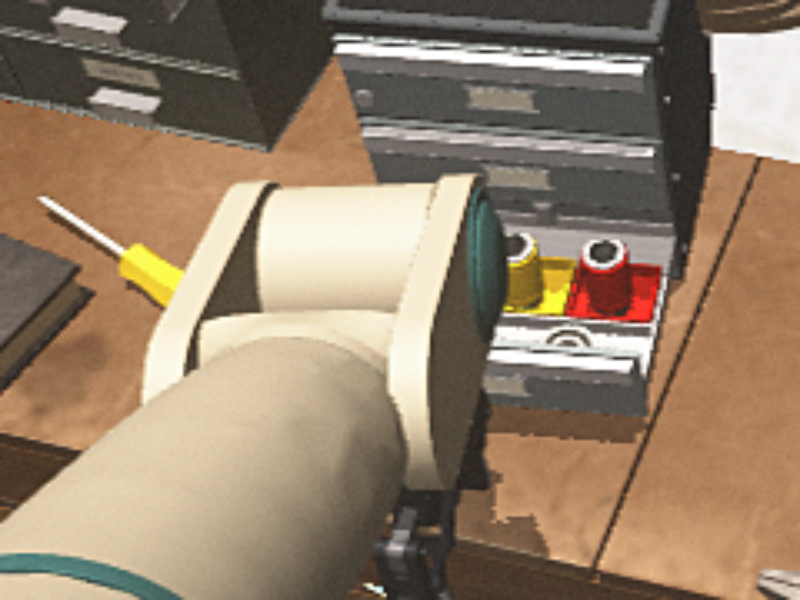

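Emit:
servo_tool(
  plan=[
    [0, 12, 0, 0, 1],
    [0, 22, 0, 0, 1],
    [0, 26, 0, 0, 1],
    [0, 29, 0, 0, 1],
    [0, 32, 0, 0, 1],
    [0, 36, 0, 0, 1],
    [0, 41, 0, 0, 1],
    [0, 46, 0, 0, 1],
    [0, 51, 0, 0, 1],
    [0, 56, 0, 0, 1],
    [0, 61, 0, 0, 1],
    [0, 66, 0, 0, 1],
    [0, 70, 0, 0, 1],
    [0, 70, 0, 0, 1],
  ],
)

```text
clock: 31.25
position: [403.2, 152.8, -24.4]
tool_rot: [0.0, 0.653, 0.757, 0.0]
force: [-0.5, -0.8, -0.0]
width: 0.997
finger_force: 0.0
```

```bash
cat > dr.py <<'E'
from h import *
p,R,o=tool();print("tool",p.round(1),XY(p).round(1),o["force"].round(1))
s=snapshot("top");P=cloud(s)
X=P[...,0]*C+P[...,1]*S_;Y=-P[...,0]*S_+P[...,1]*C;z=P[...,2]
for lo,hi in ((-5,25),(160,184)):
    m=(z>60)&(z<70)&(X>430)&(X<590)&(Y>lo)&(Y<hi)
    if m.sum()>4: v=X[m];print(lo,"pull X low pct",np.percentile(v,[3,10,25]).round(1),m.sum())
E
python3 dr.py; python3 chk.py
```

```text
tool [403.2 152.8 -24.4] [421.5  91.3] [-0.5 -0.8 -0. ]
-5 pull X low pct [496.6 497.2 497.8] 54
red top pts 137 X [582.6 586.5 594.5] Y [ 4.2 30.  57.3] z [59.4 70.8 89.2]
  cyl X,Y,slopes [-2294.71 14629.26 -2721.6  13726.32] n 100 rms 3.04
yellow top pts 51 X [582.5 587.1 593.6] Y [62.2 80.2 90.1] z [58.3 66.9 87.6]
  cyl X,Y,slopes [ 5.9853e+02  9.3530e+01 -2.0000e-02 -1.0000e-02] n 77 rms 1.47
```

Emit:
servo_tool(
  plan=[
    [0, 3, 0, 0, 1],
    [0, 7, 0, 0, 1],
    [0, 12, 0, 0, 1],
    [0, 17, 0, 0, 1],
    [0, 22, 0, 0, 1],
    [0, 27, 0, 0, 1],
    [0, 32, 0, 0, 1],
    [0, 37, 0, 0, 1],
    [0, 42, 0, 0, 1],
    [0, 47, 0, 0, 1],
    [0, 51, 0, 0, 1],
    [0, 55, 0, 0, 1],
    [0, 58, 0, 0, 1],
    [0, 60, 0, 0, 1],
    [0, 60, 0, 0, 1],
  ],
)

```text
clock: 33.22
position: [462.4, 161.6, -24.5]
tool_rot: [0.0, 0.653, 0.757, 0.0]
force: [1.4, 1.0, -0.1]
width: 1.001
finger_force: 0.0
```

```bash
python3 dr.py
```

```text
tool [462.4 161.6 -24.5] [481.2  91.2] [ 1.4  1.  -0.1]
-5 pull X low pct [555.2 556.3 556.9] 39
```

Emit:
servo_tool(
  plan=[
    [0, 2, 0, 0, 1],
    [0, 4, 0, 0, 1],
    [0, 6, 0, 0, 1],
    [0, 8, 0, 0, 1],
    [0, 10, 0, 0, 1],
    [0, 11, 0, 0, 1],
    [0, 12, 0, 0, 1],
    [0, 12, 0, 0, 1],
  ],
)

```text
clock: 34.28
position: [472.6, 163.2, -25.3]
tool_rot: [-0.001, 0.653, 0.757, -0.001]
force: [-5.5, -1.3, 0.5]
width: 1.004
finger_force: 0.0
```

```bash
python3 dr.py
```

```text
tool [472.6 163.2 -25.3] [491.6  91.2] [-5.5 -1.3  0.5]
-5 pull X low pct [565.4 566.3 567.1] 42
```

Emit:
servo_tool(
  plan=[
    [0, 1, 0, 0, 1],
    [0, 2, 0, 0, 1],
    [0, 3, 0, 0, 1],
    [0, 4, 0, 0, 1],
    [0, 4, 0, 0, 1],
  ],
)

```text
clock: 34.95
position: [477.4, 163.8, -25.0]
tool_rot: [-0.0, 0.653, 0.757, -0.001]
force: [-3.5, -0.6, -2.4]
width: 0.998
finger_force: 0.0
```

```bash
python3 dr.py
```

```text
tool [477.4 163.8 -25. ] [496.4  91.1] [-3.5 -0.6 -2.4]
-5 pull X low pct [570.6 570.9 571.6] 40
```

Emit:
servo_tool(
  plan=[
    [0, 1, 0, 0, 1],
    [0, 2, 0, 0, 1],
    [0, 2, 0, 0, 1],
    [0, 2, 0, 0, 1],
  ],
)

```text
clock: 35.5
position: [480.7, 164.4, -24.0]
tool_rot: [0.0, 0.653, 0.757, 0.001]
force: [0.2, 0.8, 0.3]
width: 1.001
finger_force: 0.0
```

```bash
python3 dr.py
```

```text
tool [480.7 164.4 -24. ] [499.8  91.2] [0.2 0.8 0.3]
-5 pull X low pct [572.7 573.6 574.6] 38
```

Emit:
servo_tool(
  plan=[
    [0, -3, 0, 0, 1],
    [0, -10, 0, 0, 1],
    [0, -25, 0, 0, 1],
    [0, -50, 0, 0, 1],
    [0, -80, 0, 0, 1],
    [0, -100, 0, 0, 1],
    [0, -120, -40, 0, 1],
    [0, -120, -90, 0, 1],
    [0, -120, -120, 0, 1],
    [0, -120, -120, 0, 1],
  ],
)

```text
clock: 36.8
position: [362.5, 147.0, 97.9]
tool_rot: [0.001, 0.653, 0.757, 0.002]
force: [-0.0, 0.1, -0.4]
width: 1.001
finger_force: 0.0
```

```bash
python3 dr.py; python3 - <<'E'
from h import *
s=snapshot("top");P=cloud(s)
X=P[...,0]*C+P[...,1]*S_;Y=-P[...,0]*S_+P[...,1]*C;z=P[...,2]
for a,b in ((58,70),(132,144),(206,216)):
    m=(z>a)&(z<b)&(X>550)&(X<582)&(Y>0)&(Y<40); print(a,np.percentile(X[m],[5,25,50]).round(1),m.sum())
cv2.imwrite("pics/end.png",s["img"])
for o,z in (("pliers",1),("red_box",1),("white_filter",1)):
    for d in silhouettes(o,s)[:1]: print(o,d["conf"],np.nanmedian(P[d["region"]],axis=0).round(1))
E
```

```text
tool [362.5 147.   97.9] [380.3  91.5] [-0.   0.1 -0.4]
-5 pull X low pct [572.8 574.  574.9] 43
58 [574.1 575.3 576.1] 56
132 [573.9 574.8 575.6] 71
206 [573.7 574.9 575.9] 72
pliers 0.95 [ 363.  -134.3    9.1]
red_box 0.65 [ 612.1 -234.4   37.3]
white_filter 0.69 [ 545.8 -430.2   75.6]
```

View pics/end.png

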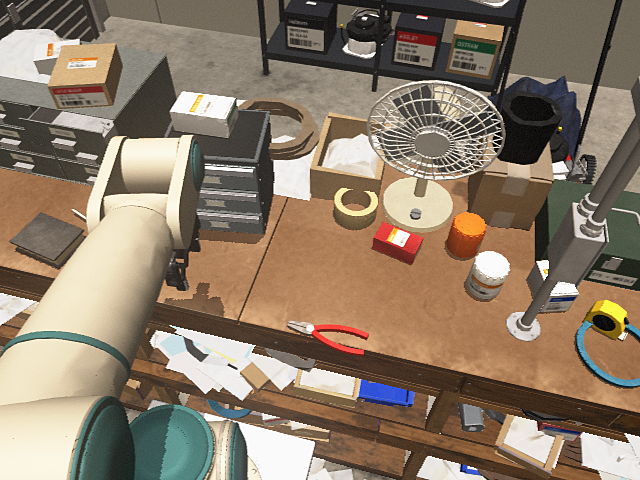

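The picture shows the lowest drawer flush with the two above, around pixels 200–265 by 165–230. The pliers (330,335), red box (398,242) and filter (488,275) are where they started, and the gripper is clear of everything.

```bash
python3 -c "
from rig import sign_off
print(sign_off())"
```

```text
the job is handed in; nothing more can be done
None
```

The job is handed in at about 37 s: all three sockets were measured upright in their own trays before closing, the drawer is home on its catch, and the pliers, red box and filter did not move; I could not see the sockets once the drawer was shut, and the hand-in returned no score.

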